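# Move a double lid to its canister and lift the outer lid off

## Robot

A 6-joint arm with a two-finger parallel gripper is mounted at the origin on the work surface. World frame = base frame: x ahead of the robot, y to its left, z up, the work surface at z = 0. Lengths are in m, angles in rad, forces in N, time in s.
With the tool pointing down it reaches from about 0.15 to 0.775 m from the base axis. Payload 6.1 kg.
Tool frame: the origin (TCP) lies at the very end of the fingers, on their centre line; the grasp point (between the pads) lies 19 mm behind it (robot.grip_depth is the z of the grasp point in the tool frame, in m); z points along the fingers, y is the direction in which the jaws open and shut (so a half turn about z gives the same grasp; the last joint's range is limited). The gripper opens to 85 mm and grips with 20 to 120 N. Pads are 22 mm wide; open, the fingers measure 114 mm over their backs; the gripper's body (76 mm by 85 mm) begins 54 mm behind the grasp point. The pads swing forward as they close: fully open they stand 13 mm farther back than shut.
Start: joints at [1.235, 0.126, -0.04, 1.405, 0, 1.571], TCP at [0.173, 0.496, 0.231] pointing down, gripper open.
Joint ranges: [-2.72, 2.72], [-0.95, 1.95], [-1.27, 1.35], [-1.78, 2.02], [-1.46, 1.47], [-3.14, 3.14]. Speed limits (rad/s): [2.39, 2.39, 3.01, 3.14, 3.14, 3.14].

## Interface

Orientations are given as a unit quaternion [w, x, y, z].
In Python, from workcell import robot, solver, imaging, current_time_s, current_qpos, current_dq, current_joint_torque, current_tcp_pos, current_eef_rot, current_force, current_moment, current_grip_width gives the robot as it stands. Calls block until the motion is done:
- robot.reach(position, orientation): joint-space move of the TCP to a pose.
- robot.line_to(position, orientation=None, rate=0.15, contact_N=None): straight line of the TCP; orientation=None keeps the orientation; rate is the mean speed in m/s. With contact_N (N) it stops when the force on the tool has changed by that much, and returns True; else False.
- robot.goto_joints(angles): joint-space move.
- robot.set_gripper(opening, effort=None): finger opening in m; effort is the grip in N (None keeps the last); returns when the fingers have stopped.
- robot.wait(seconds).
- solver.inverse_kinematics(position, orientation): joint angles nearest the present ones, or None.
- imaging.snapshot(name): name is "scene" or "side" or "wrist"; returns a dict with "img" (480x640x3 uint8, blue, green, red), "depth" (480x640 float32, m along the optical axis (not along the pixel's ray), 0 where there is no reading), "intrinsics" (3x3 intrinsics, pixels), "k1" (the pictures are not rectified: a ray, as slopes to the right and down, at radius r is drawn at 1 + k1 r^2 times it, then the intrinsics apply), "R" (3x3) and "t" (3): a world point X has camera coordinates R X + t. Camera axes: x right, y down, z forward; pixel columns grow to the right and rows downward; lengths in m; the calibration is good to about 2 mm. A picture is of the moment at which its call begins.
A pose or a line that the arm cannot do raises robot.PlanningError and nothing moves.
- robot.finish_job(): hands the job in, once; it reports no verdict.
Readings, each from a call of its own:
- current_time_s(): time.
- current_qpos(): joint angles.
- current_dq(): joint speeds.
- current_joint_torque(): joint torques, N m.
- current_tcp_pos(): TCP position.
- current_eef_rot(): TCP orientation.
- current_force(): force on the tool from outside, world axes, zero at the start.
- current_moment(): the same for the moment, N m.
- current_grip_width(): finger opening in m.
Only numpy, scipy, OpenCV 4.12 (cv2) and the standard library are available. Lean on these libraries where they do the work, as an engineer would, in place of code of your own. Each camera call takes 0.05 s, during which the arm holds its last target.

## Task

Turn the latch on the lid stand counter-clockwise until it clicks open, then lift the nested pair of lids together by the inner lid's tall knob, lower it gently into the clear canister's mouth until the inner lid is fully seated, and let go. Then grip only the outer lid by its square collar and lift it straight up until all of it is clear above the inner lid's knob, leaving the inner lid seated. Finish while still holding the outer lid there, level and still over the canister; do not disturb the canister, mug, jar or spoon.

Things in the scene. Friction and masses are not known exactly. Their poses are not given: they have to be found in the camera images.
- latch (a joint): angle of the metal turn latch on the stand: 0 = closed, its tongue over the edge of the outer lid, which cannot be lifted; it turns counter-clockwise seen from above up to a stop at 1.2 rad = open. A sprung detent ball beside the hub resists with up to about 0.06 N m from 0.1 to 0.6 rad, then clicks and drives it on to about 1.1; released before 0.6 it springs back to about 0.1. Turn it to the stop.
- latch_grip (a point): grip point of the latch, on its turning axis, 83 mm above the table and 5 mm below the top of its upright grip bar. The bar is 36 mm long along this frame's x, 14 mm thick along y and 28 mm high (its lower end is 60 mm above the table); z up. The axis stays fixed; the frame turns with the latch. Below the bar a tongue, 16 mm wide and 51 to 56 mm above the table, points 54 mm to this frame's -x, towards the lids while closed.
- stand: fixed pale wooden lid stand: a square socket 100 mm outside, 92 mm inside, 40 mm high, that holds the nested lids by the rim; origin on the table at the socket's centre; the latch post stands 100 mm from it along +x, on a base plate 100 mm wide that reaches to x = 150 mm; beside the post, on its far side, is a small detent block up to 60 mm high. z up.
- canister: clear square storage canister, loose, 0.6 kg, 100 x 100 mm outside, 92 x 92 mm inside, 120 mm high with open top; origin at the centre of its underside, z up, sides along x and y; a loop handle reaches to 86 mm on its -x side, below the rim. It has the same mouth as the stand and takes the lid in any of four quarter turns.
- canister_rim (a point): centre of the canister's mouth, level with the rim, 120 mm above its underside; axes as the canister.
- inner_lid: plain metal inner lid, 0.12 kg; origin at the centre of its flange's underside, which rests on the rim (of the stand or the canister) when seated; z up. Flange 102 x 102 x 5 mm; below it a plug 86 x 86 mm, 12 mm deep (lowest 5 mm only 80 x 80); on top a central square knob 22 x 22 mm, sides along x and y, that rises through the outer lid to 64 mm above the origin and 27 mm above the outer lid's collar.
- outer_lid: white plastic outer lid, 0.10 kg, lying loosely over the inner lid and carried by its flange; origin at the centre of its top plate's underside, which lies 5 mm above the inner lid's origin when nested; z up, sides along x and y. Plate 112 x 112 x 4 mm with a skirt 4 mm down; central square hole 42 mm, round it an upright square collar 50 x 50 mm outside, 42 mm inside, from 4 to 32 mm above the origin. About 2 mm play sideways on the inner lid.
- mug: white mug, 76 mm wide, 85 mm high, loose bystander; origin at the centre of its underside
- jar: small glass jar with steel cap, 48 mm wide, 85 mm high, loose bystander; origin at the centre of its underside
- spoon: metal spoon with wooden handle, about 200 mm long, lying along its x, loose bystander
Things that resemble listed ones, but are neither listed nor needed, are in the scene too. What is shaped like the inner_lid but orange or pink is not meant.

How it is judged:
On the way, in this order (a step that is already met when the one before it is completed fails the run):
1. the latch is turned past its click and open (value of joint latch above 1 rad), for 0.2 s.
2. the nested lids are lifted off the stand together (z of inner_lid in the frame of stand above 0.06 m and z of outer_lid in the frame of inner_lid below 0.009 m and horizontal distance between outer_lid and inner_lid below 0.008 m), for 0.1 s.
3. the nested pair is seated in the canister's mouth and let go (z of inner_lid in the frame of canister between 0.117 and 0.123 m and horizontal distance between inner_lid and canister below 0.007 m and angle between the z axis of inner_lid and the z axis of canister, either way round below 0.04 rad and z of outer_lid in the frame of inner_lid below 0.009 m and horizontal distance between outer_lid and inner_lid below 0.008 m and contact force between the fingers and inner_lid below 0.1 N), for 0.2 s.
At the end, for the whole second after the job is handed in: Outer lid held by the fingers alone, still, level (0.17 rad), within 40 mm of the canister axis, its origin over 70 mm above the inner lid's; inner lid untouched, seated (rim height 3 mm, centre 7 mm, 0.04 rad) in the upright canister; latch open (over 1.0) (z of inner_lid in the frame of canister between 0.117 and 0.123 m and horizontal distance between inner_lid and canister below 0.007 m and angle between the z axis of inner_lid and the z axis of canister, either way round below 0.04 rad and z of outer_lid in the frame of inner_lid above 0.07 m and horizontal distance between outer_lid and canister below 0.04 m and angle between outer_lid's own z axis and vertical below 0.17 rad and linear speed of outer_lid below 0.03 m/s and contact force between the fingers and outer_lid above 1 N and contact force between outer_lid and inner_lid below 0.05 N and contact force between outer_lid and canister below 0.05 N and contact force between the fingers and inner_lid below 0.1 N and angle between canister's own z axis and vertical below 0.05 rad and value of joint latch above 1 rad); the arm keeps its last pose, push and grip.
It fails at once if the outer lid is parted from the inner lid while the inner lid is not seated in the canister (z of outer_lid in the frame of inner_lid above 0.015 m and not (z of inner_lid in the frame of canister between 0.117 and 0.123 m and horizontal distance between inner_lid and canister below 0.007 m and angle between the z axis of inner_lid and the z axis of canister, either way round below 0.04 rad)).
It fails at once if the lid is dropped or rammed into the canister (faster than 0.25 m/s in the last 15 mm) (z of inner_lid in the frame of canister between 0.117 and 0.135 m and horizontal distance between inner_lid and canister below 0.03 m and linear speed of inner_lid above 0.25 m/s).
It fails at once if the canister is pushed or tipped (distance of canister from where it was at the start of the episode above 0.025 m or angle between canister's own z axis and vertical above 0.15 rad).
It fails at once if the mug, jar or spoon is disturbed (distance of any of mug, jar, spoon from where it was at the start of the episode above 0.03 m).
It also fails if it takes over 64 s, if anything falls off the work surface, if the arm or the gripper's body presses on something with over 40 N, if the wrist force passes 120 N, or if a joint passes its speed limit or range.

## Working session

There is one attempt and no reset: what is moved stays moved. The work goes in short steps, each a Python script; the robot and the scene stay as the last script left them, time stands still between calls to the robot, and variables do not carry over. Pictures are saved under pics/ and viewed, and the job is handed in when it is done.

```bash
ls; mkdir -p pics; python3 - <<'E'
from workcell import imaging, current_time_s, current_qpos,current_eef_rot
import cv2,numpy as np,pickle
for n in ("scene","side","wrist"):
    s=imaging.snapshot(n); cv2.imwrite(f"pics/{n}0.png",s["img"]); pickle.dump(s,open(f"{n}0.pkl","wb"))
    R,t=s["R"],s["t"]; print(n,(-R.T@t).round(3),R[2].round(3),s["intrinsics"].round(1).tolist(),s["k1"],(s["depth"]>0).mean())
print(current_time_s(),current_eef_rot())
E
```

```text
pics
scene [1.301 0.245 0.609] [-0.744 -0.384 -0.547] [[542.8, 0.0, 315.7], [0.0, 542.8, 242.4], [0.0, 0.0, 1.0]] 0.028165717515101607 0.9958626302083333
side [0.552 0.666 0.734] [ 0.047 -0.778 -0.626] [[563.2, 0.0, 319.9], [0.0, 563.2, 233.6], [0.0, 0.0, 1.0]] -0.032360988142978234 0.9959895833333333
wrist [0.1   0.521 0.373] [ 0.286 -0.102 -0.953] [[411.0, 0.0, 319.5], [0.0, 411.0, 232.0], [0.0, 0.0, 1.0]] -0.07394117282207413 0.9959798177083333
0.15 [-9.43991867e-05  1.67118360e-01  9.85936662e-01 -5.85804059e-04]
```

View pics/scene0.png

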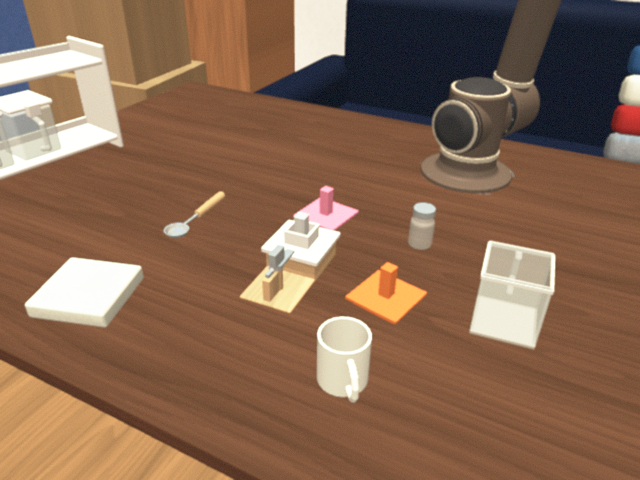

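View pics/side0.png

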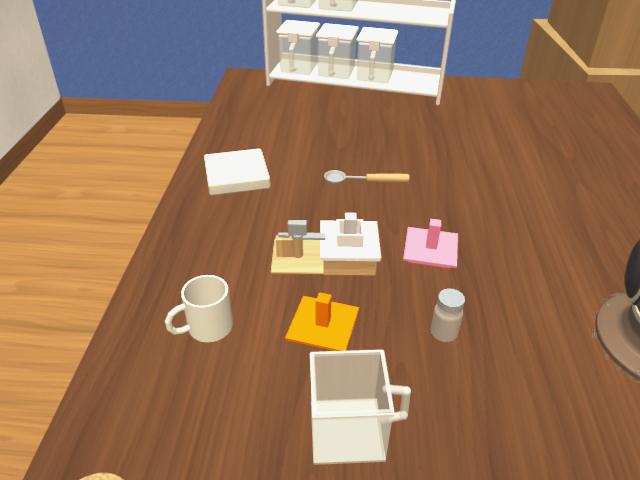

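View pics/wrist0.png

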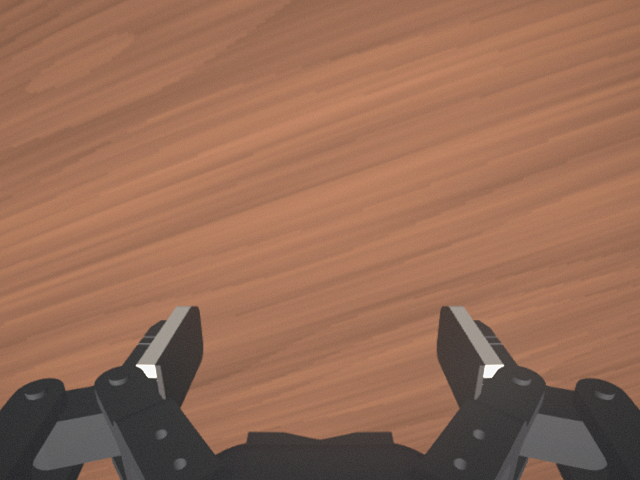

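The scene view shows the stand with latch at about (280,260), the nested lids at (302,235), the canister at (515,290), the mug at (344,355), the jar at (422,225) and the spoon at (200,210). The side view shows the latch at (297,238), lids at (350,238), canister at (350,405) with its handle to the right (towards -x), mug at (207,308), jar at (448,315) and spoon at (370,177). The wrist view shows only the table.

```bash
cat > h.py <<'E'
import numpy as np,cv2,pickle
def dist(s): return None
def slopes(s,uv):
    uv=np.atleast_2d(np.asarray(uv,float)); K=s["intrinsics"]
    d=(uv-[K[0,2],K[1,2]])/[K[0,0],K[1,1]]; m=d.copy()
    for _ in range(30): m=d/(1+s["k1"]*(m**2).sum(1,keepdims=True))
    return m
def rays(s,uv):
    m=slopes(s,uv); d=np.c_[m,np.ones(len(m))]@s["R"]
    return -s["R"].T@s["t"],d
def plane(s,uv,z):
    c,d=rays(s,uv); return c+d*((z-c[2])/d[:,2])[:,None]
def pts(s,uv):
    uv=np.atleast_2d(uv); c,d=rays(s,uv)
    z=s["depth"][uv[:,1].astype(int),uv[:,0].astype(int)]
    return c+d*z[:,None]
def proj(s,X):
    X=np.atleast_2d(X); c=X@s["R"].T+s["t"]; m=c[:,:2]/c[:,2:]
    m=m*(1+s["k1"]*(m**2).sum(1,keepdims=True)); K=s["intrinsics"]
    return m*[K[0,0],K[1,1]]+[K[0,2],K[1,2]]
def cloud(s):
    v,u=np.mgrid[0:480,0:640]; uv=np.c_[u.ravel(),v.ravel()]
    return pts(s,uv).reshape(480,640,3)
def tri(obs):
    A=np.zeros((3,3));b=np.zeros(3)
    for s,uv in obs:
        c,d=rays(s,uv); d=d[0]/np.linalg.norm(d[0]); P=np.eye(3)-np.outer(d,d); A+=P;b+=P@c
    X=np.linalg.solve(A,b); return X,[ (proj(s,X)[0]-uv).round(1).tolist() for s,uv in obs]
def load(n): return pickle.load(open(n,"rb"))
def snap(n,tag):
    from workcell import imaging
    s=imaging.snapshot(n); cv2.imwrite(f"pics/{tag}.png",s["img"]); pickle.dump(s,open(f"{tag}.pkl","wb")); return s
E
python3 - <<'E'
from h import *
a=load("scene0.pkl");b=load("side0.pkl")
for nm,s,l in (("sc",a,dict(knobtop=(302,217),bar=(276,258),jar=(424,209),mugrim=(344,322),canR=(515,250),table=(250,400),spoonB=(176,230),spoonE=(222,195),orange=(388,268),pink=(327,190))),("si",b,dict(knobtop=(350,217),bar=(297,228),lid=(370,245),jar=(452,297),canfloor=(348,430),table=(100,400),spoonB=(334,176),spoonE=(406,177),orange=(322,298),shelf=(360,70)))):
    for k,v in l.items(): print(nm,k,pts(s,[v])[0].round(3))
for n,u in(("scene",a),("side",b)):
    y=u["img"]
    c=cv2.resize(y[150:410,220:580] if n=="scene" else y[150:470,240:480],None,fx=2.1 if n=="scene" else 1.85,fy=2.1 if n=="scene" else 1.85,interpolation=cv2.INTER_CUBIC); cv2.imwrite(f"pics/{n}0c.png",c)
C=cloud(b); m=(C[...,2]>.075)&(C[...,0]>0.3)&(C[...,0]<.8)&(C[...,1]>-.4)&(C[...,1]<.5)
n,l,st,ce=cv2.connectedComponentsWithStats(m.astype(np.uint8))
for i in range(1,n):
    if st[i,4]>8:
        p=C[l==i]; print(st[i],p.min(0).round(3),p.max(0).round(3),p.mean(0).round(3))
E
```

```text
sc knobtop [ 0.551 -0.17   0.104]
sc bar [ 0.659 -0.162  0.081]
sc jar [0.383 0.008 0.085]
sc mugrim [0.747 0.007 0.077]
sc canR [0.493 0.195 0.114]
sc table [ 0.88  -0.073  0.002]
sc spoonB [ 0.575 -0.46   0.002]
sc spoonE [ 0.424 -0.45   0.016]
sc orange [0.59  0.015 0.078]
sc pink [ 0.391 -0.199  0.078]
si knobtop [ 0.547 -0.171  0.104]
si bar [ 0.646 -0.162  0.078]
si lid [ 0.507 -0.16   0.047]
si jar [0.376 0.006 0.084]
si canfloor [0.537 0.257 0.082]
si table [0.552 0.666 0.734]
si spoonB [ 0.589 -0.462  0.004]
si spoonE [ 0.42  -0.455  0.014]
si orange [0.587 0.015 0.076]
si shelf [ 0.536 -0.934  0.073]
[336 213  28  24 362] [ 0.521 -0.202  0.075] [ 0.574 -0.148  0.107] [ 0.548 -0.17   0.088]
[430 219  11   8  62] [ 0.373 -0.215  0.075] [ 0.394 -0.192  0.078] [ 0.384 -0.204  0.076]
[287 220  20  10 184] [ 0.629 -0.177  0.075] [ 0.665 -0.157  0.091] [ 0.647 -0.166  0.084]
[188 275  40  37 441] [ 0.742 -0.017  0.075] [0.8   0.061 0.088] [0.769 0.026 0.082]
[437 288  28  24 495] [ 0.356 -0.016  0.075] [0.399 0.03  0.088] [0.379 0.01  0.084]
[316 293  14  11  92] [0.575 0.003 0.075] [0.596 0.026 0.08 ] [0.585 0.015 0.076]
[ 310  350  101   85 4181] [0.455 0.152 0.075] [0.594 0.265 0.123] [0.532 0.211 0.102]
```

View pics/side0c.png

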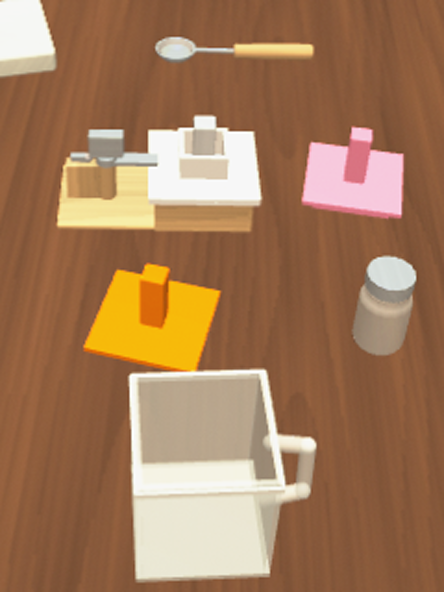

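View pics/scene0c.png

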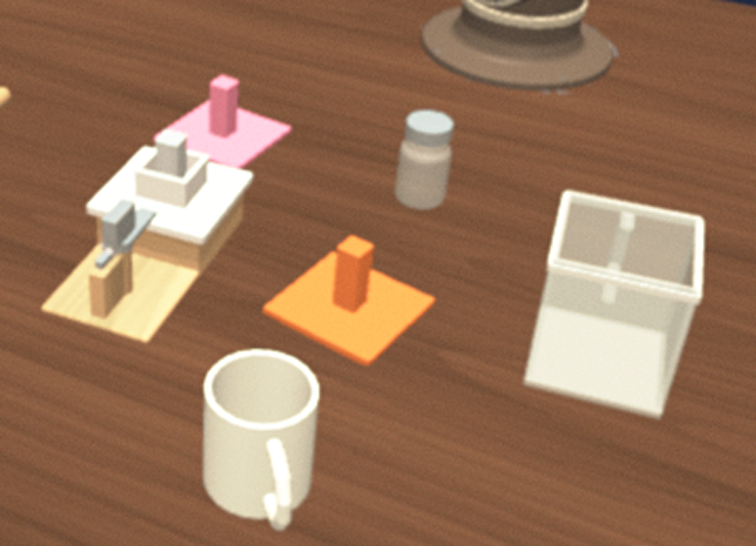

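```bash
cat >> h.py <<'E'
def Q(psi_deg):
    # tool z down, tool y (jaw direction) at heading psi
    from scipy.spatial.transform import Rotation as Ro
    p=np.deg2rad(psi_deg); y=np.array([np.cos(p),np.sin(p),0]); z=np.array([0,0,-1.]); x=np.cross(y,z)
    q=Ro.from_matrix(np.c_[x,y,z]).as_quat(); return [q[3],q[0],q[1],q[2]]
E
python3 - <<'E'
from h import *
from workcell import *
for pos in ([.64,-.165,.1],[.55,-.17,.2],[.545,.205,.25]):
    for p in (0,-21,90,159,-90,180): 
        j=solver.inverse_kinematics(pos,Q(p)); print(pos,p,None if j is None else np.round(j,2))
robot.reach([.50,.205,.32],Q(90)); snap("wrist","w_can")
robot.reach([.59,-.17,.27],Q(90)); snap("wrist","w_st1")
robot.line_to([.59,-.12,.29],rate=.15); snap("wrist","w_st2")
print(current_time_s(),current_tcp_pos())
E
```

```text
[0.64, -0.165, 0.1] 0 [-0.25  0.41  0.04  1.2   0.    1.32]
[0.64, -0.165, 0.1] -21 [-0.25  0.41  0.04  1.2   0.    1.68]
[0.64, -0.165, 0.1] 90 [-0.25  0.41  0.04  1.2   0.   -0.25]
[0.64, -0.165, 0.1] 159 [-0.25  0.41  0.04  1.2   0.   -1.46]
[0.64, -0.165, 0.1] -90 [-0.25  0.41  0.04  1.2   0.    2.89]
[0.64, -0.165, 0.1] 180 [-0.25  0.41  0.04  1.2   0.   -1.82]
[0.55, -0.17, 0.2] 0 [-0.3   0.22  0.01  1.36  0.    1.27]
[0.55, -0.17, 0.2] -21 [-0.3   0.22  0.01  1.36  0.    1.64]
[0.55, -0.17, 0.2] 90 [-0.3   0.22  0.01  1.36  0.   -0.3 ]
[0.55, -0.17, 0.2] 159 [-0.3   0.22  0.01  1.36  0.   -1.5 ]
[0.55, -0.17, 0.2] -90 [-0.3   0.22  0.01  1.36  0.    2.84]
[0.55, -0.17, 0.2] 180 [-0.3   0.22  0.01  1.36  0.   -1.87]
[0.545, 0.205, 0.25] 0 [0.36 0.24 0.14 1.47 0.   1.93]
[0.545, 0.205, 0.25] -21 [0.36 0.24 0.14 1.47 0.   2.3 ]
[0.545, 0.205, 0.25] 90 [0.36 0.24 0.14 1.47 0.   0.36]
[0.545, 0.205, 0.25] 159 [ 0.36  0.24  0.14  1.47  0.   -0.84]
[0.545, 0.205, 0.25] -90 [ 0.36  0.24  0.14  1.47  0.   -2.78]
[0.545, 0.205, 0.25] 180 [ 0.36  0.24  0.14  1.47  0.   -1.21]
3.9 [ 0.59005671 -0.11990956  0.2898046 ]
```

View pics/w_can.png

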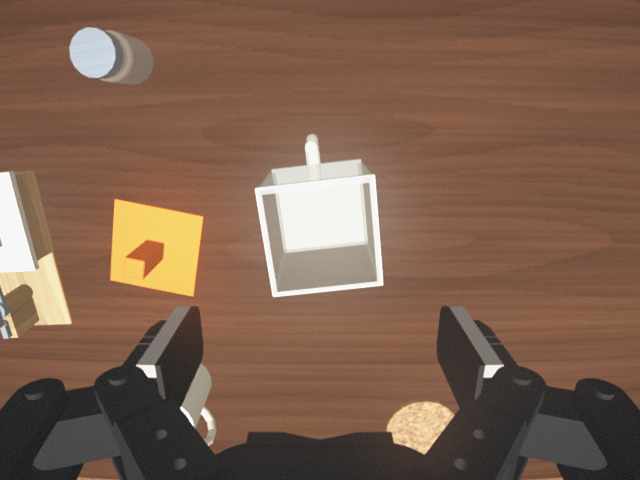

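View pics/w_st1.png

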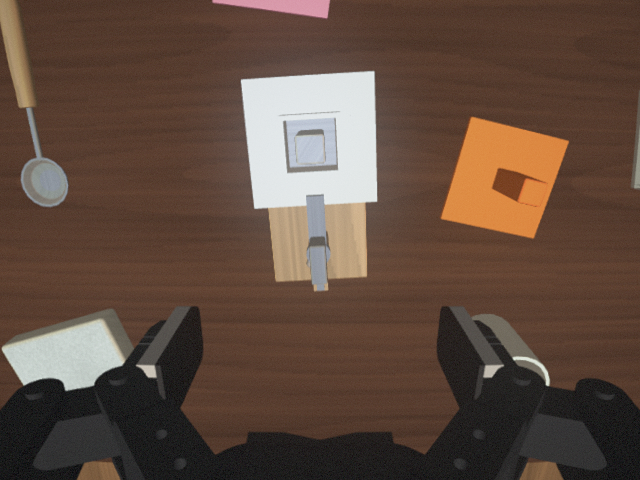

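View pics/w_st2.png

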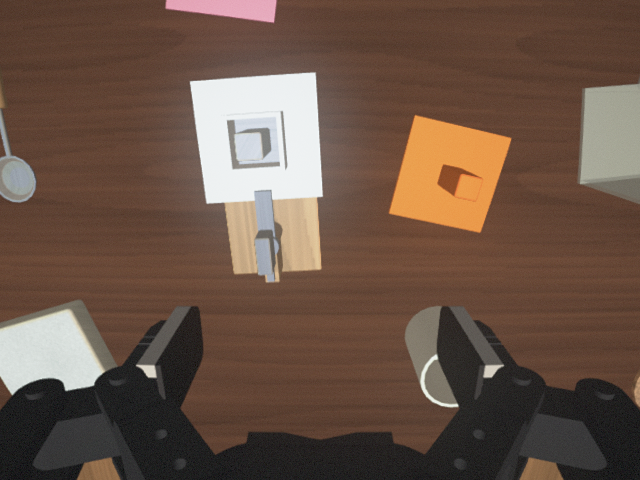

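The canister view shows the mouth as a quad from (257,190) to (382,285), with the handle up at (312,150), which is the -x side. In the first stand view the lid plate spans (242,75)-(377,208), the knob top is at (310,148) and the latch bar at (318,262). The second view shows the same things shifted left, with the knob at (252,147) and the bar at (265,255).

```bash
python3 - <<'E'
from h import *
def rep(n,s,m,lab):
    C=cloud(s); p=C[m]
    if len(p)<10: print(n,lab,"few",len(p));return
    z=np.median(p[:,2]); v,u=np.nonzero(m); P=plane(s,np.c_[u,v],z)[:,:2]
    r=cv2.minAreaRect((P*1000).astype(np.float32)); 
    print(n,lab,len(p),"z",z.round(4),"rect c",np.round(r[0],1),"size",np.round(r[1],1),"ang",round(r[2],2),"bbmid",((P.min(0)+P.max(0))/2).round(4))
for n in ("w_st1","w_st2","side0","scene0"):
    s=load(n+".pkl"); C=cloud(s); x,y,z=C[...,0],C[...,1],C[...,2]
    near=lambda cx,cy,r:(abs(x-cx)<r)&(abs(y-cy)<r)
    rep(n,s,near(.548,-.17,.09)&(z>.097),"knobtop")
    rep(n,s,near(.548,-.17,.035)&(z>.07)&(z<.083),"collartop")
    rep(n,s,near(.548,-.17,.075)&(z>.044)&(z<.053),"plate")
    rep(n,s,near(.647,-.166,.03)&(z>.083)&(z<.1),"bartop")
    rep(n,s,near(.62,-.166,.045)&(z>.052)&(z<.059),"tongue")
for n in ("w_can","side0","scene0"):
    s=load(n+".pkl"); C=cloud(s); x,y,z=C[...,0],C[...,1],C[...,2]
    rep(n,s,(abs(x-.545)<.09)&(abs(y-.205)<.08)&(z>.115)&(z<.13),"rim")
# white quads via colour
def quad(s,m):
    c=max(cv2.findContours(m.astype(np.uint8),cv2.RETR_EXTERNAL,cv2.CHAIN_APPROX_NONE)[0],key=cv2.contourArea)
    h=cv2.convexHull(c)
    for e in np.linspace(.01,.1,30):
        a=cv2.approxPolyDP(h,e*cv2.arcLength(h,True),True)
        if len(a)==4:break
    return a[:,0].astype(float)
for n,box in (("w_st1",(230,60,400,225)),("w_st2",(180,60,335,220)),("w_can",(250,160,390,305))):
    s=load(n+".pkl"); hsv=cv2.cvtColor(s["img"],cv2.COLOR_BGR2HSV); m=(hsv[...,2]>150)&(hsv[...,1]<45)
    mm=np.zeros_like(m); a,b,c,d=box; mm[b:d,a:c]=m[b:d,a:c]
    q=quad(s,mm); print(n,q.tolist())
E
```

```text
w_st1 knobtop 56952 z 0.3412 rect c [ 547.9 -168.9] size [105.3 161.2] ang 0.12 bbmid [ 0.548  -0.1688]
w_st1 collartop 1318 z 0.0766 rect c [ 546.3 -176.4] size [50.7 50.2] ang 3.46 bbmid [ 0.5464 -0.1766]
w_st1 plate 13670 z 0.0486 rect c [ 546.3 -176.3] size [112.8 112.7] ang 3.48 bbmid [ 0.5464 -0.1764]
w_st1 bartop 650 z 0.0874 rect c [ 644.5 -170.3] size [36.5 13.9] ang 3.49 bbmid [ 0.6446 -0.1701]
w_st1 tongue 797 z 0.0556 rect c [ 625.2 -170.5] size [68.7 20.6] ang 0.42 bbmid [ 0.6253 -0.1705]
w_st2 knobtop 39618 z 0.3672 rect c [ 543.6 -122.2] size [ 95.6 143.9] ang 1.42 bbmid [ 0.5449 -0.121 ]
w_st2 collartop 1257 z 0.0766 rect c [ 546.2 -176.1] size [50.7 50.6] ang 3.34 bbmid [ 0.5463 -0.1762]
w_st2 plate 11967 z 0.0487 rect c [ 553.6 -176.1] size [127.2 112.4] ang 3.45 bbmid [ 0.5518 -0.1764]
w_st2 bartop 603 z 0.0874 rect c [ 644.6 -169.8] size [36.6 14.5] ang 3.28 bbmid [ 0.6446 -0.1701]
w_st2 tongue 712 z 0.0557 rect c [ 622.8 -170.8] size [62.4 17.9] ang 6.11 bbmid [ 0.6224 -0.1705]
side0 knobtop 109 z 0.1033 rect c [ 547.5 -169.9] size [22.3 27.7] ang 4.57 bbmid [ 0.
[... 712 characters left out ...]
 -0.1738]
scene0 bartop 123 z 0.0876 rect c [ 648.9 -167.3] size [41.1 16.2] ang 3.88 bbmid [ 0.6489 -0.1666]
scene0 tongue 131 z 0.056 rect c [ 617.5 -173. ] size [94.6 27.6] ang 9.89 bbmid [ 0.6185 -0.1753]
w_can rim 2764 z 0.1193 rect c [536.5 206.8] size [101.9 102.2] ang 6.75 bbmid [0.5363 0.2067]
side0 rim 1231 z 0.1189 rect c [538.6 208.9] size [102.8 105.3] ang 6.85 bbmid [0.5383 0.2091]
scene0 rim 858 z 0.119 rect c [540.6 208.7] size [110.5 102.5] ang 6.7 bbmid [0.5395 0.2087]
w_st1 [[373.0, 71.0], [376.0, 201.0], [254.0, 208.0], [241.0, 79.0]]
w_st2 [[315.0, 72.0], [322.0, 196.0], [207.0, 203.0], [190.0, 81.0]]
w_can [[360.0, 160.0], [383.0, 284.0], [273.0, 296.0], [254.0, 189.0]]
```

```bash
python3 - <<'E'
from h import *
for n in ("w_st1","w_st2"):
    s=load(n+".pkl"); C=cloud(s); x,y,z=C[...,0],C[...,1],C[...,2]
    m=(abs(x-.547)<.03)&(abs(y-.176)>-1)&(abs(y+.176)<.03)&(z>.100)&(z<.107); v,u=np.nonzero(m)
    zz=np.median(z[m]); P=plane(s,np.c_[u,v],zz)[:,:2]; r=cv2.minAreaRect((P*1000).astype(np.float32)); print(n,"knob",len(u),zz,r,"px",u.mean(),v.mean())
a,b=load("w_st1.pkl"),load("w_st2.pkl")
for p,q in zip([[373.0, 71.0], [376.0, 201.0], [254.0, 208.0], [241.0, 79.0]],[[315.0, 72.0], [322.0, 196.0], [207.0, 203.0], [190.0, 81.0]]): print(tri([(a,p),(b,q)]))
# wrist+side triangulation: predict the wrist-found knob / rim corners in the side & scene picture
X=np.array([.5465,-.176,.104]); 
for n in("side0","scene0"):
    s=load(n+".pkl"); im=s["img"].copy()
    def sq(c,h,yaw,z):
        t=np.deg2rad(yaw); R=np.array([[np.cos(t),-np.sin(t)],[np.sin(t),np.cos(t)]])
        return np.c_[np.array([[1,1],[-1,1],[-1,-1],[1,-1]])*h@R.T+c,[z]*4]
    for c,h,yaw,z in (((.5463,-.1762),.056,3.45,.049),((.5365,.2068),.05,6.75,.120),((.5465,-.1762),.011,3.45,.104)):
        for p in proj(s,sq(c,h,yaw,z)): cv2.circle(im,tuple(np.round(p).astype(int)),1,(0,0,255),-1)
    cr=im[150:410,220:580] if n=="scene0" else im[190:450,270:450]
    f=2.1 if n=="scene0" else 2.2
    cv2.imwrite(f"pics/chk_{n}.png",cv2.resize(cr,None,fx=f,fy=f,interpolation=cv2.INTER_NEAREST))
E
```

```text
w_st1 knob 873 0.1035904960323617 ((546.1542358398438, -176.24830627441406), (22.16974639892578, 21.897151947021484), 3.473863124847412) px 309.69072164948454 148.84192439862542
w_st2 knob 761 0.10354165297476153 ((546.0383911132812, -175.81826782226562), (22.130970001220703, 21.872940063476562), 2.1533336639404297) px 248.50985545335087 145.98160315374508
(array([ 0.48673458, -0.12385589,  0.04421067]), [[0.0, -0.1], [0.0, 0.1]])
(array([ 0.59934992, -0.11725007,  0.04622529]), [[0.0, -0.0], [-0.0, 0.0]])
(array([ 0.6071071 , -0.22983053,  0.04266619]), [[-0.0, 0.1], [0.0, -0.1]])
(array([ 0.49372292, -0.23472413,  0.0507054 ]), [[0.0, 0.1], [-0.0, -0.1]])
```

View pics/chk_side0.png

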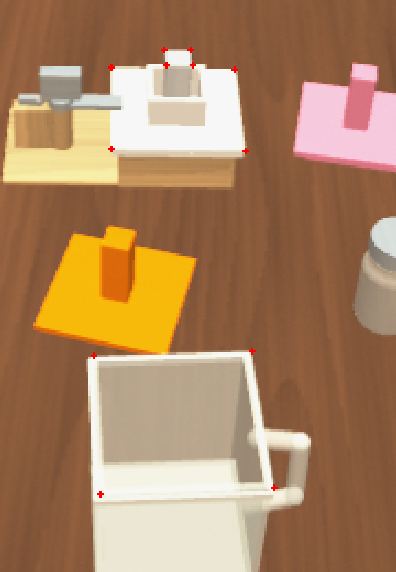

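View pics/chk_scene0.png

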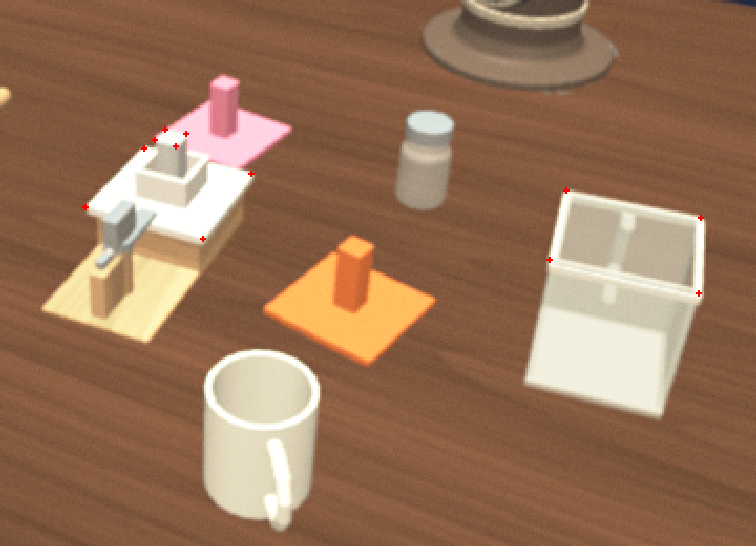

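Wrist, side and scene views agree to about 2 mm, so I'm using averages. Next I turn the latch.

```bash
python3 - <<'E'
from h import *
from workcell import *
L=[.6460,-.1693]
robot.reach(L+[.125],Q(93.5)); robot.set_gripper(.045,50)
r=robot.line_to(L+[.064],rate=.08,contact_N=6); print("contact",r,current_tcp_pos(),current_force())
if not r:
    f0=np.array(current_force())
    robot.set_gripper(.0,50); robot.wait(.1)
    print("w",current_grip_width(),"df",np.array(current_force())-f0,current_time_s(),np.array(current_tcp_pos()),current_moment())
snap("wrist","w_lat1"); print(current_qpos())
E
```

```text
contact False [ 0.64636853 -0.16939115  0.06452591] [-0.03449853 -0.99380179 -0.57967193]
w 0.012579898291008784 df [-0.35820964 -2.89382815  6.16896441] 6.5167 [ 0.64643049 -0.16999486  0.06489172] [-0.68979773  0.17046056  0.07322699]
[-2.56735507e-01  4.36193000e-01  4.30027561e-03  1.13722109e+00
 -9.25527981e-04 -3.17379718e-01]
```

View pics/w_lat1.png

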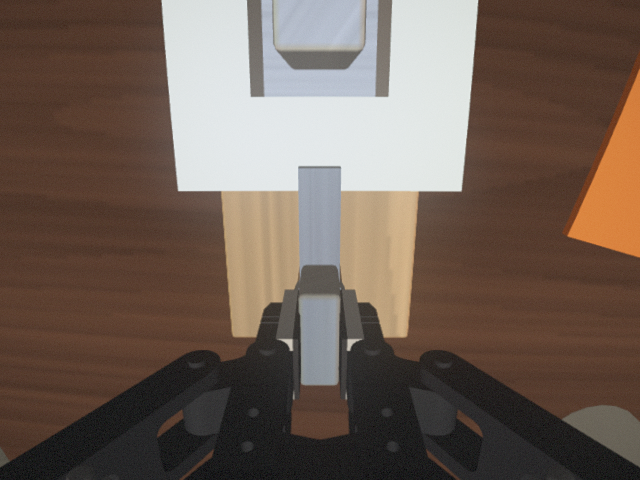

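The latch bar, at about (320,325), is held squarely between the pads, with its tongue over the lid edge at (320,180).

```bash
python3 - <<'E'
from h import *
from workcell import *
P=[.6460,-.1699,.0640]
for k,a in enumerate((20,40,55,69,71)):
    robot.line_to(P,Q(93.5+a),rate=.1)
    print(a,"t",round(current_time_s(),2),"F",np.round(current_force(),1),"M",np.round(current_moment(),2),"p",np.round(current_tcp_pos(),4),"w",round(current_grip_width(),4))
    if max(abs(np.array(current_force())))>25: break
robot.wait(.3); print(current_time_s())
snap("wrist","w_lat2")
E
```

```text
20 t 7.07 F [ 0.2 -2.5  4.8] M [-0.3   0.2  -0.03] p [ 0.6464 -0.1699  0.0649] w 0.0129
40 t 7.57 F [-2.5 -2.6  8.7] M [-0.37  0.33  0.09] p [ 0.6463 -0.1699  0.0649] w 0.0127
55 t 7.97 F [ 0.4 -1.9  4.7] M [-0.27  0.29  0.07] p [ 0.6463 -0.1699  0.0649] w 0.0128
69 t 8.37 F [-1.  -1.3  6.2] M [-0.32  0.38 -0.16] p [ 0.6462 -0.1699  0.0649] w 0.0131
71 t 8.62 F [-0.6 -1.3  7. ] M [-0.25  0.34 -0.89] p [ 0.6462 -0.1699  0.0649] w 0.0133
8.9167
```

View pics/w_lat2.png

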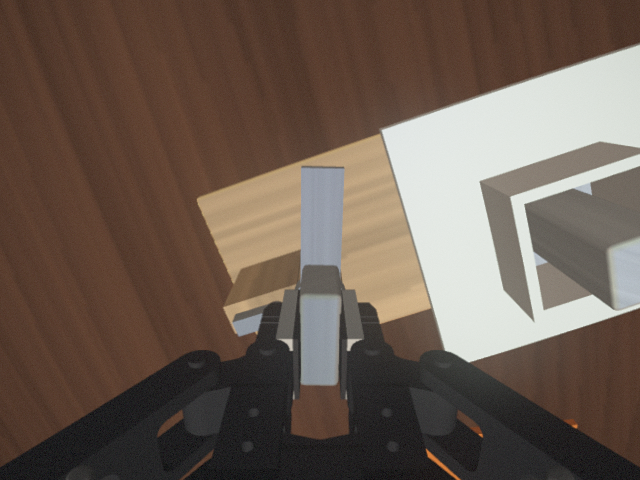

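The turned bar is at (320,325), with its tongue now well clear of the lid edge. The moment jumped to -0.89 N m at 71°, so it is at the stop. Now I release it, look again and grasp the knob.

```bash
cat >> h.py <<'E'
def rect(s,cx,cy,r,z0,z1):
    C=cloud(s); x,y,z=C[...,0],C[...,1],C[...,2]
    m=(abs(x-cx)<r)&(abs(y-cy)<r)&(z>z0)&(z<z1); v,u=np.nonzero(m)
    if len(u)<10: return None
    zz=np.median(z[m]); P=plane(s,np.c_[u,v],zz)[:,:2]; q=cv2.minAreaRect((P*1000).astype(np.float32))
    return len(u),round(float(zz),4),np.round(q[0],1),np.round(q[1],1),round(q[2],2)
E
python3 - <<'E'
from h import *
from workcell import *
P=[.6460,-.1699,.0640]
robot.line_to(P,Q(93.5+69),rate=.1); robot.set_gripper(.045,50)
robot.line_to(P[:2]+[.16],rate=.2)
robot.reach([.5475,-.130,.25],Q(183.5)); robot.wait(.1)
s=snap("wrist","w_k1")
print("knob",rect(s,.547,-.176,.03,.1,.107),"collar",rect(s,.547,-.176,.035,.07,.083),"plate",rect(s,.547,-.176,.07,.044,.053),"bar",rect(s,.646,-.169,.03,.083,.095))
print(current_time_s(),current_force())
E
```

```text
knob (998, 0.1036, array([ 546.3, -176.4]), array([21.9, 21.2]), 3.45) collar (1502, 0.0766, array([ 546.2, -176. ]), array([50.2, 49.9]), 3.46) plate (15705, 0.0486, array([ 546.2, -176.3]), array([112.6, 112.3]), 3.39) bar (934, 0.0874, array([ 645.1, -170.6]), array([36.3, 14.3]), 72.14)
11.025 [-0.14406585 -0.1082261  -0.86938468]
```

View pics/w_k1.png

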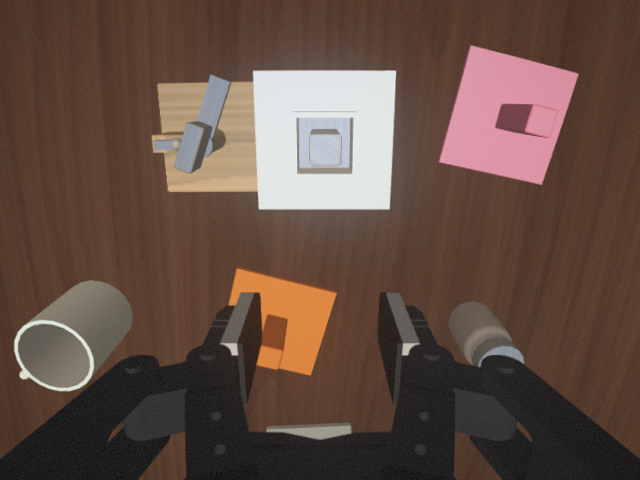

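The latch bar, at (190,145), is turned to 68.7° (1.20 rad). The knob is at (325,148), free of the tongue, and the wrist measurement repeats to 0.2 mm with the camera turned 90°, so I trust the wrist values.

```bash
python3 - <<'E'
from h import *
from workcell import *
K=[.5462,-.1762]
robot.reach(K+[.13],Q(183.5))
r=robot.line_to(K+[.0795],rate=.08,contact_N=4); print("contact",r,current_tcp_pos(),current_force())
f0=np.array(current_force())
robot.set_gripper(.0,60); robot.wait(.1)
print("w",current_grip_width(),"df",np.array(current_force())-f0,current_tcp_pos())
robot.line_to(K+[.0895],rate=.05); print(current_force())
robot.line_to(K+[.13],rate=.1); robot.wait(.15); print(current_force(),current_grip_width(),current_time_s())
snap("wrist","w_l1");snap("side","s_l1")
E
python3 -c "
import cv2,numpy as np
a=cv2.imread('pics/w_l1.png');b=cv2.imread('pics/s_l1.png')
cv2.imwrite('pics/l1.png',np.hstack([cv2.resize(a,(400,300)),b[120:420,180:580]]))"
```

```text
contact False [ 0.54648057 -0.17624476  0.07994284] [ 0.19081268 -0.74376358  0.33780328]
w 0.0207295167908041 df [-1.36439423  0.41455945  5.46213264] [ 0.5467372  -0.17638876  0.08038409]
[-0.30781334 -0.0886143  -2.79868378]
[-0.14620758 -0.49050107 -2.70080873] 0.020969941921170514 13.875
```

View pics/l1.png

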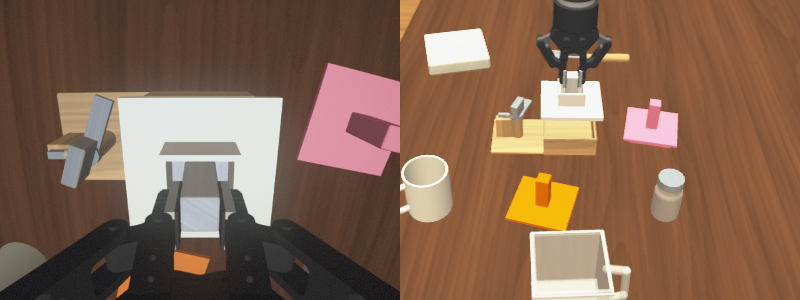

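The pair is held level by the knob at (200,195) in the left half, with the empty socket beneath it in the right half at (568,135). Force changed by about 2.2 N, which matches both lids.

```bash
python3 - <<'E'
from h import *
from workcell import *
K=[.5462,-.1762]; C=[.5365,.2068]
robot.line_to(K+[.25],rate=.2)
robot.reach(C+[.25],Q(186.8)); 
robot.line_to(C+[.187],rate=.12); robot.wait(.15); print(current_tcp_pos(),current_force(),current_time_s())
snap("wrist","w_c1");snap("side","s_c1");snap("scene","c_c1")
E
python3 -c "
import cv2,numpy as np
a=cv2.imread('pics/c_c1.png')[150:390,400:640];b=cv2.imread('pics/s_c1.png')[240:480,240:480]
cv2.imwrite('pics/c1.png',cv2.resize(np.hstack([a,b]),None,fx=1.6,fy=1.6))"
```

```text
[0.53713497 0.20691477 0.1882012 ] [ 0.20181091 -0.40874139 -3.03552299] 16.975
```

View pics/c1.png

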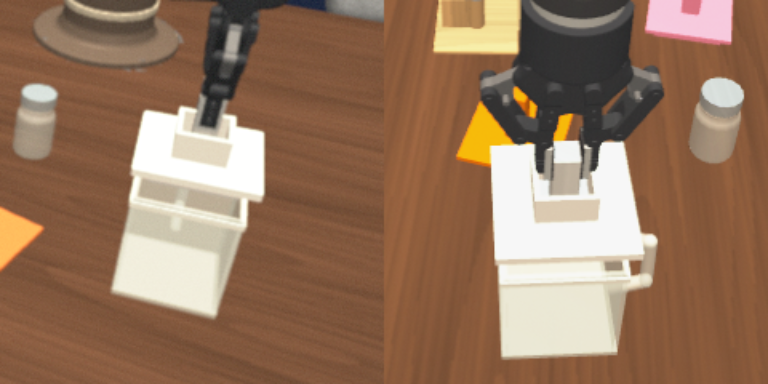

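View pics/w_c1.png

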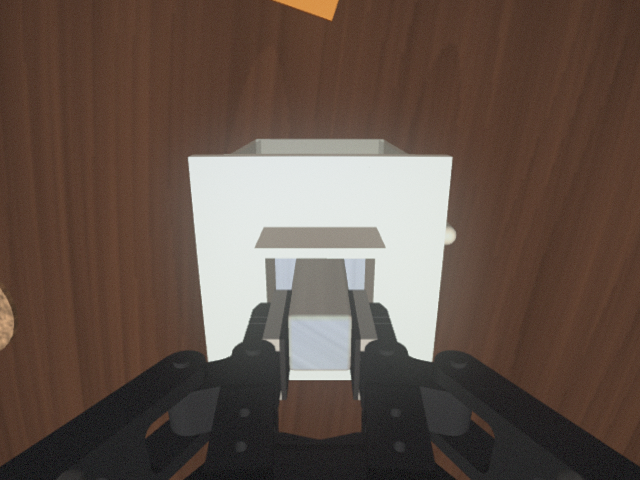

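The lids sit square over the mouth. In the left half they are at (200,155) above the rim at (190,200), and in the right half at (565,200). Lowering gently.

```bash
python3 - <<'E'
from h import *
from workcell import *
C=[.5365,.2068]
r=robot.line_to(C+[.1575],rate=.03,contact_N=3); robot.wait(.1); print(r,current_tcp_pos(),np.round(current_force(),2),np.round(current_moment(),2),current_time_s())
snap("side","s_c2");snap("scene","c_c2")
E
python3 -c "
import cv2,numpy as np
a=cv2.imread('pics/c_c2.png')[150:390,400:640];b=cv2.imread('pics/s_c2.png')[240:480,240:480]
cv2.imwrite('pics/c2.png',cv2.resize(np.hstack([a,b]),None,fx=1.6,fy=1.6))"
```

```text
True [0.53627447 0.2067363  0.16035768] [-0.35 -0.04  6.07] [ 0.05 -0.17 -0.01] 18.0417
```

View pics/c2.png

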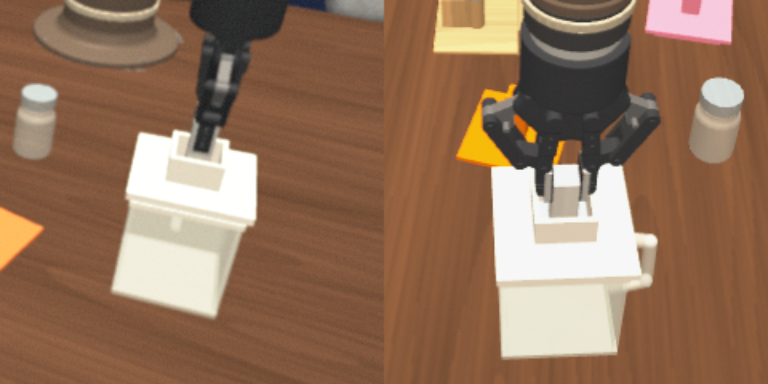

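The contact stop came at TCP z 0.1604, against 0.160 predicted for full seating. Both views show the lid down flush on the rim. Releasing and re-measuring.

```bash
python3 - <<'E'
from h import *
from workcell import *
C=[.5365,.2068]
robot.set_gripper(.045); robot.wait(.3); print(current_force())
robot.line_to(C+[.23],rate=.15)
robot.set_gripper(.085)
robot.reach([.5365,.250,.33],Q(186.8)); robot.wait(.15)
s=snap("wrist","w_k2"); snap("side","s_k2")
print("knob",rect(s,.5365,.2068,.03,.178,.188),"collar",rect(s,.5365,.2068,.035,.150,.163),"plate",rect(s,.5365,.2068,.07,.124,.133))
Cl=cloud(s); m=(abs(Cl[...,0]-.5365)<.06)&(abs(Cl[...,1]-.2068)<.06)&(Cl[...,2]>.124)&(Cl[...,2]<.133)
p=Cl[m]; A=np.c_[p[:,:2],np.ones(len(p))]; print("tilt",np.linalg.lstsq(A,p[:,2],rcond=None)[0])
print(current_time_s())
E
```

```text
[-0.6504045  -0.43882315  0.83934175]
knob (1008, 0.1836, array([536. , 206.5]), array([21.7, 21.4]), 6.8) collar (1473, 0.1566, array([536. , 206.8]), array([50.2, 49.6]), 6.81) plate (15360, 0.1286, array([536. , 207.1]), array([112.7, 111.9]), 6.79)
tilt [ 0.00016007 -0.00084557  0.12846445]
20.6667
```

View pics/w_k2.png

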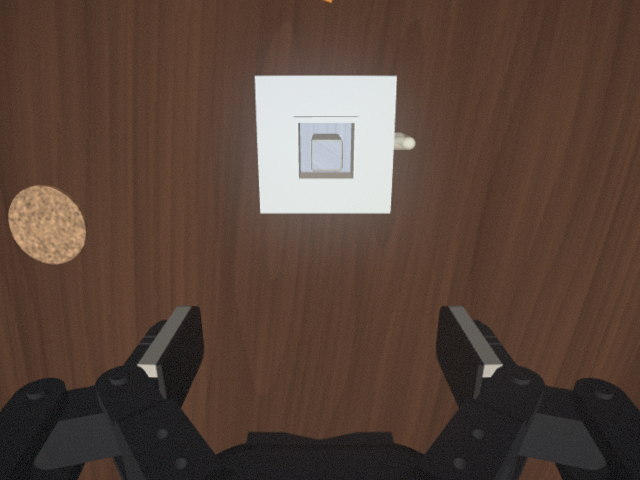

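View pics/s_k2.png

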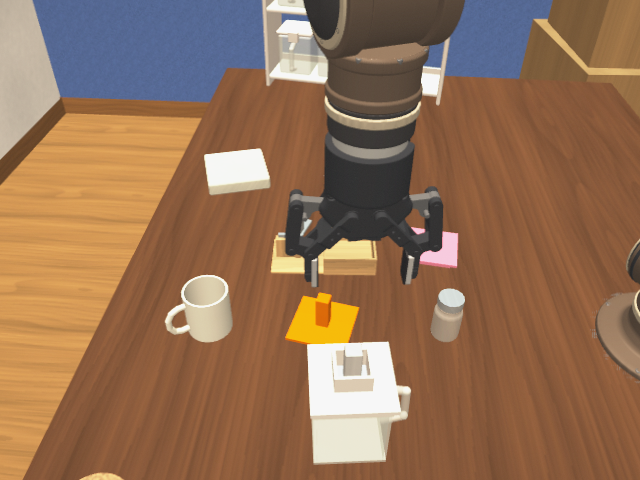

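The knob is at (327,152), its top at 0.1836 m, which is exactly 80 mm above its height on the stand. The pair is centred within 0.5 mm and level. The side view shows it seated on the canister at (350,380). Now the collar grasp and lift.

```bash
python3 - <<'E'
from h import *
from workcell import *
C=[.5358,.2068]
robot.reach(C+[.24],Q(186.8)); robot.line_to(C+[.20],rate=.15)
r=robot.line_to(C+[.134],rate=.06,contact_N=4); print(r,current_tcp_pos(),np.round(current_force(),2),current_grip_width())
f0=np.array(current_force())
if not r:
    robot.set_gripper(.0,40); robot.wait(.15)
    print("w",current_grip_width(),np.round(np.array(current_force())-f0,2),current_tcp_pos(),current_time_s())
snap("wrist","w_g");snap("side","s_g")
E
python3 -c "
import cv2,numpy as np
a=cv2.imread('pics/w_g.png');b=cv2.imread('pics/s_g.png')
cv2.imwrite('pics/g.png',np.hstack([cv2.resize(a,(400,300)),b[180:480,180:580]]))"
```

```text
False [0.53606242 0.20693316 0.13449364] [-0.24  0.07  0.48] 0.08500055960840845
w 0.04909402930847175 [ 0.08 -0.23  4.28] [0.53606103 0.20690783 0.1344604 ] 23.3917
```

View pics/g.png

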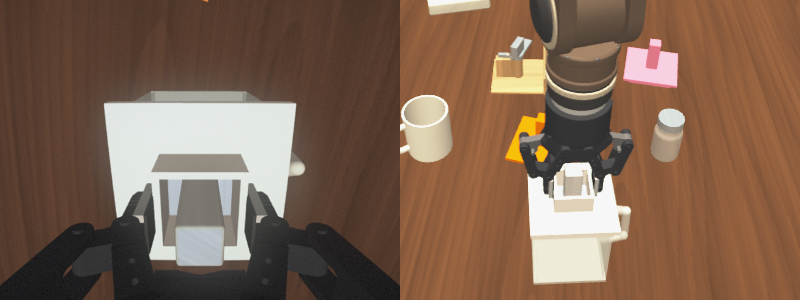

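The pads grip the collar at (145,215) and (260,215) in the left half, and the knob at (200,235) stands free between them. Lifting straight up.

```bash
python3 - <<'E'
from h import *
from workcell import *
C=[.5358,.2068]
robot.line_to(C+[.140],rate=.03); print(np.round(current_force(),2),current_grip_width())
robot.line_to(C+[.226],rate=.08); robot.wait(.4); print(np.round(current_force(),2),current_grip_width(),current_tcp_pos(),current_time_s(),np.abs(current_dq()).max())
s=snap("wrist","w_u");b=snap("side","s_u");c=snap("scene","c_u")
for n,s in(("w",s),("side",b),("scene",c)):
    print(n,"inner flange",rect(s,.536,.207,.06,.121,.128),"plate",rect(s,.536,.207,.07,.212,.224),"knob",rect(s,.536,.207,.02,.17,.188),"latch",rect(s,.646,-.17,.03,.083,.095))
E
python3 -c "
import cv2,numpy as np
a=cv2.imread('pics/c_u.png')[80:380,300:640];b=cv2.imread('pics/s_u.png')[180:480,180:580]
cv2.imwrite('pics/u.png',np.hstack([a,b]))"
```

```text
[-0.25 -0.29 -0.95] 0.04941054462582526
[-0.04 -0.83 -1.57] 0.04936468183994618 [0.53574159 0.20678696 0.22589178] 25.4667 0.0028435294158079185
w inner flange (4054, 0.1246, array([536. , 206.4]), array([101.9, 101.8]), 6.8) plate (38723, 0.22, array([535.6, 206.4]), array([112.4, 113.3]), 6.8) knob (42, 0.1833, array([534.9, 216.5]), array([20.2,  0. ]), 6.81) latch None
side inner flange (3132, 0.1245, array([534.5, 228.9]), array([102.8,  65.4]), 6.72) plate (4294, 0.2201, array([536.4, 209.9]), array([112.3, 118.5]), 6.8) knob None latch (110, 0.0875, array([ 646.2, -166.3]), array([41. , 16.3]), 73.72)
scene inner flange (2333, 0.1251, array([539.5, 208.9]), array([110.2, 102.1]), 6.77) plate (2467, 0.2202, array([542., 209.]), array([126.2, 111.8]), 6.86) knob (165, 0.1787, array([547. , 208.9]), array([32.3, 22.5]), 7.3) latch (133, 0.0876, array([ 649.2, -167.5]), array([39.6, 18.1]), 72.23)
```

View pics/u.png

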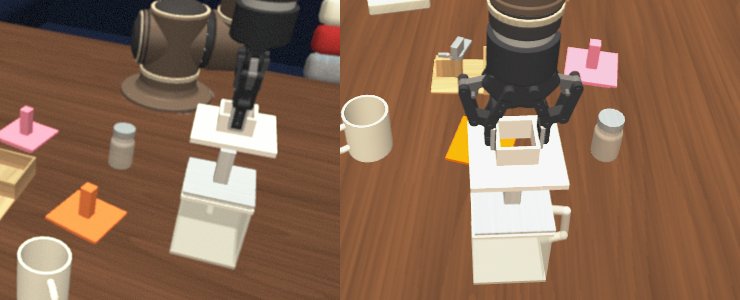

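View pics/w_u.png

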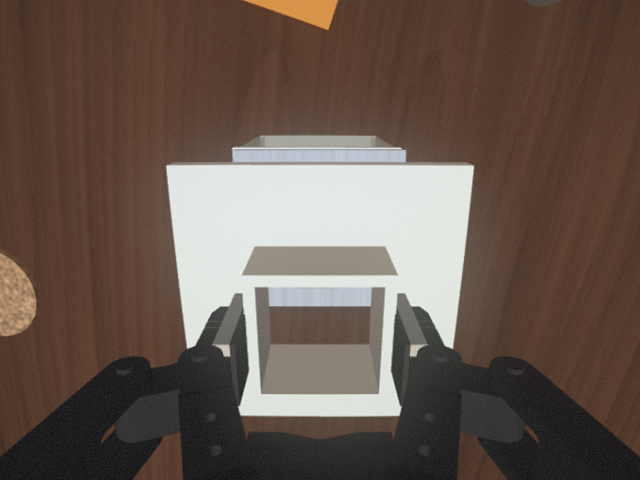

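The outer lid is held level about 96 mm above the inner lid. Its skirt, at about 0.212 m, is clear of the knob top at 0.184 m. The inner lid is flush on the canister, at (218,185) in the left half and (512,210) in the right half, and the mug and jar are where they were.

```bash
python3 - <<'E'
from h import *
from workcell import *
a=load("side0.pkl");b=load("s_u.pkl")
for nm,bx in (("mug",(160,270,240,345)),("jar",(425,285,470,345)),("spoon",(320,165,335,185))):
    x0,y0,x1,y1=bx; print(nm,"mean img diff",np.abs(a["img"][y0:y1,x0:x1].astype(int)-b["img"][y0:y1,x0:x1]).mean().round(2))
robot.finish_job(); print(current_time_s())
E
```

```text
mug mean img diff 0.63
jar mean img diff 0.67
spoon mean img diff 42.13
the job is handed in; nothing more can be done
the job is handed in; nothing more can be done
```

```bash
python3 -c "
from h import *
a=load('scene0.pkl');b=load('c_u.pkl')
d=np.abs(a['img'][185:245,155:235].astype(int)-b['img'][185:245,155:235]);print(d.mean(),d.max())"
```

```text
11.042291666666667 30
```

```bash
python3 -c "
import cv2,numpy as np
a=cv2.imread('pics/scene0.png')[150:280,120:320];b=cv2.imread('pics/c_u.png')[150:280,120:320]
cv2.imwrite('pics/sp.png',cv2.resize(np.hstack([a,b]),None,fx=2,fy=2))"
```

```text
(no output)
```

View pics/sp.png

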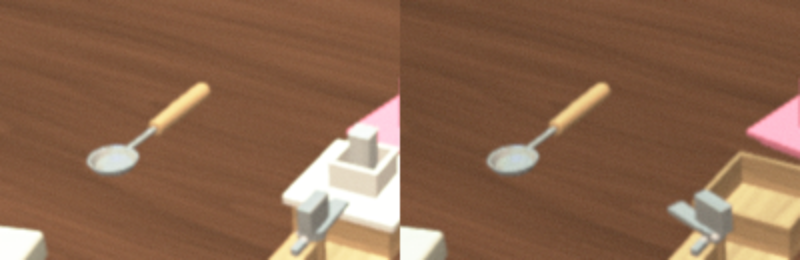

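The job is handed in. I turned the latch to its stop, lifted the nested pair by the inner knob and seated it gently in the canister. I then let go, gripped the outer lid by its collar and lifted it straight up, still holding it at hand-in. `finish_job` reports no verdict, so what follows is from my own last checks, at about 25 s of the 64 s.

**Checks that passed:**
- **Latch:** open at about 68.7° (1.20 rad) in the wrist view, and still open in the final pictures.
- **Inner lid:** flange top at 0.1246 m, so it is seated at about 0.120 m. It is within 0.5 mm of the measured canister centre, and the lid measured level when seated.
- **Outer lid:** held at 49 mm finger opening, about 96 mm above the inner lid, still and within 1 mm of the canister axis. Its skirt, at about 0.212 m, is clear of the knob top at 0.184 m.
- **Mug and jar:** unchanged in the side view.
- **Spoon:** in the same place in the scene view before and after.

**Checks that disagreed or failed:**
- The fixed cameras read positions about 2 mm or more off from the wrist camera. I went with the wrist values, which repeated to about 0.2 mm with the camera turned 90°.
- Triangulating the plate corners from two wrist views gave heights of 43–51 mm, against 49 mm from depth, so I used the depth heights.
- The side-view spoon check showed a large difference. The arm stood in front of the spoon there, and the scene view settled it.

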